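# Check the hand brake of the specimen trolley

## Task

The specimen trolley is parked with its push bar towards the bench; check its hand brake before it goes on its round. With the outside of your fingers, press the brake lever in towards the push bar from its far side until it comes firmly up against its stop, short of the bar, keep it pressed there for two seconds, then let it spring all the way out again and take your hand away. Only press on the lever's outer side: do not put a finger behind it to pinch it, do not force it past its stop, do not lean on the bar or the rest of the trolley, and leave the things on the tray where they stand.

Things in the scene. Friction and masses are not known exactly. Their poses are not given: they have to be found in the camera images.
- brake: dark steel clamp of the brake lever (43 mm diameter, 30 mm long) round the push bar. Origin: on the bar's axis, mid-clamp, 210 mm above the bench top. x: level, from the bar away from the robot to the lever's side; y: along the bar towards the lever's free end; z up. The lever's upright pivot is at (48, 0, 0) mm; bracket and pivot bolt reach x = 60 mm and 19 mm up and down.
- blade: plain aluminium brake lever. Origin on its pivot; turns with the lever, axes as the clamp's when it is out. Runs 121 mm along y from the pivot to a ball end, 17 mm diameter; between y = 27 and 101 mm it is flat, 16 mm high (z = -8 to 8), its outer face, the one to press, at x = 19 mm. Beyond that face 60 mm are free at lever height and above.
- blade_back: rib on the bar side of the same lever, the face that looks at the push bar: 5 mm thick (x = 8.5 to 13.5 mm in the lever's frame), 10 mm high, 80 mm long. Origin on the pivot too. Not to be touched.
- lever (a joint): turn of the lever about its pivot, rad: 0 = fully out (rest), growing as it is pressed towards the bar (counter-clockwise from above). Firm, unyielding stop at 0.22, with some 16 mm of gap left between lever and bar. At the press point a light return spring takes about 2 N at the start and 4 N just before the stop, which comes after 19 mm of travel there.
- lever_press (a point): point on the lever's outer face, half-way up it, 85 mm along it from the pivot, 67 mm from the bar's axis when out: a good place to press. Moves with the lever.
- trolley: steel specimen trolley, fixed. Origin below the push bar's middle at bench-top height; x away from the robot over the tray, y along the bar, z up. Bar: 210 mm up, 31 mm thick with its black sleeve; at y = +-250 mm 25 mm side tubes run level to x = 85 mm, then bend down. Tray top 85 mm up, x 140 to 740 mm, y within 250 mm, rails up to 140 mm at its sides and far end.
- rack: white tube rack with capped sample tubes, 88 x 172 mm, 99 mm high, loose on the tray; origin at the centre of its underside. Not to be moved.
- bottle: clear bottle with white cap, 60 mm diameter, 135 mm high, loose on the tray; origin at the centre of its underside. Not to be moved.
- tape: roll of paper tape lying flat on the tray, 96 mm outside diameter, 24 mm high; origin at the centre of its underside. Not to be moved.

How it is judged:
By the outcome, as a careful person would: the job done as asked, in the order asked, and still so for the second after the job is handed in, with the robot touching nothing.
It also fails if it takes over 38 s, if anything falls off the work surface, if the arm or the gripper's body presses on something with over 40 N, if the wrist force passes 120 N, or if a joint passes its speed limit or range.

## Robot

A 6-joint arm with a two-finger parallel gripper is mounted at the origin on the work surface. World frame = base frame: x ahead of the robot, y to its left, z up, the work surface at z = 0. Lengths are in m, angles in rad, forces in N, time in s.
With the tool pointing down it reaches from about 0.35 to 0.975 m from the base axis. Payload 4.9 kg.
Tool frame: the origin (TCP) lies midway between the tips of the shut fingers; the grasp point (between the pads) lies 19 mm behind it (manip.pinch_z is the x of the grasp point in the tool frame, in m); x points along the fingers, y is the direction in which the jaws open and shut, and the axes are right-handed (so a half turn about x gives the same grasp; the last joint's range is limited). The gripper opens to 85 mm and grips with 20 to 120 N. Pads are 22 mm wide; open, the fingers measure 114 mm over their backs; the gripper's body (76 mm by 85 mm) begins 54 mm behind the grasp point. The pads swing forward as they close: fully open they stand 13 mm farther back than shut.
Start: joints at [1.219, 0.053, 1.613, -0, 1.476, -0.119], TCP at [0.144, 0.608, 0.231] pointing down, gripper open.
Joint ranges: [-3.01, 3.01], [-1.01, 2.22], [0.06, 2.58], [-1.02, 4.17], [0.09, 2.62], [-3.14, 3.14]. Speed limits (rad/s): [2.57, 2.57, 3.14, 3.14, 3.14, 3.14].

## Interface

Orientations are given as a unit quaternion [w, x, y, z].
In Python, from plant import sensors, cams, workorder, manip gives the robot as it stands.
- The arm moves only by the tool drive_tool, never from a script. Its argument "series" is a list of rows, each an object of numbers: "x", "y", "z": the shift along the tool's x, y, z in units of 25 mm (1.0 is 25 mm); "ax", "ay", "az": the turn, a rotation vector about the tool's x, y, z in units of 5 degrees (1.0 is 5 degrees). A call has 1 to 5 rows; each row is the pose to reach, as a shift and turn from the pose commanded when the call began, along the tool's axes at that moment; what a row does not reach only later rows make up. A row lasts 1/12 s, in which the tool goes at most 41.7 mm and 7.16 degrees, less where a joint would pass 70% of its speed; a pose out of reach is approached as far as the arm can. A call with a gripper value outside its range is refused whole. "hand" is the opening, from 0 (shut) to 1 (fully open), set as the call begins (left out, the last holds). The fingers move at their own pace and stop on an object; the grip force is fixed at half the most. Time passes only in rows, so rows that repeat a pose let the fingers close. It gives the time, the measured TCP pose, the force and the opening at its end, in the units of the state.
- sensors.state(): the state, without advancing time (a new reading comes with each control period).
- cams.grab_frame(name): name is "side" or "top"; returns a dict with "img" (420x560x3 uint8, blue, green, red), "camera_matrix" (3x3 intrinsics, pixels), "cam_to_world" (4x4, takes a point from camera to world coordinates). Camera axes: x right, y down, z forward; pixel columns grow to the right and rows downward; lengths in m; the calibration is good to about 2 mm. A picture is of the moment at which its call begins. There is no depth.
- workorder.job_done(): hands the job in, once; it reports no verdict.
The state is a dict: "time": time; "joint_pos": joint angles; "joint_vel": joint speeds; "joint_efforts": joint torques, N m; "tool_pos": TCP position; "tool_rot": TCP orientation; "contact_force": force on the tool from outside, world axes, zero at the start; "ft_torque": the same for the moment, N m; "gripper_width": opening from 0.0 (shut) to 1.0 (fully open).
Only numpy, scipy, OpenCV 4.12 (cv2) and the standard library are available. Lean on these libraries where they do the work, as an engineer would, in place of code of your own. Each camera call takes 0.05 s, during which the arm holds its last target.

## Working session

There is one attempt and no reset: what is moved stays moved. The work goes in short steps, Python scripts to look and compute and a tool call to move; the robot and the scene stay as the last step left them, time stands still between calls to the robot, and variables do not carry over. Pictures are saved under pics/ and viewed, and the job is handed in when it is done.

Besides the shell and the picture viewer there is one more tool, called after ">>>" as name([rows], argument=value, ...), one row to a line, values as JSON. drive_tool: Moves the arm, as the interface text tells. Its arguments: {"type":"object","properties":{"series":{"type":"array","items":{"type":"object","properties":{"x":{"type":"number"},"y":{"type":"number"},"z":{"type":"number"},"ax":{"type":"number"},"ay":{"type":"number"},"az":{"type":"number"}}}},"hand":{"type":"number"}},"required":["series"]}

```bash
mkdir -p pics; ls; python3 - <<'E'
from plant import sensors,cams,manip
import cv2
print(sensors.state()); print(manip.pinch_z)
for n in("side","top"):
    f=cams.grab_frame(n); cv2.imwrite(f"pics/{n}0.png",f["img"]); print(n,f["camera_matrix"],f["cam_to_world"])
E
```

```text
pics
{'time': 0.0, 'joint_pos': array([ 1.21899090e+00,  5.33655478e-02,  1.61432068e+00, -1.47475155e-05,
        1.47599345e+00, -1.18978732e-01]), 'joint_vel': array([-0.00223742, -0.00029319, -0.00045471,  0.00108572, -0.00249142,
        0.00037175]), 'joint_efforts': array([-3.02253262e-03, -3.93700111e+01, -3.70169699e+01, -3.91071553e-04,
        7.39225798e-03,  2.38293080e-05]), 'tool_pos': array([0.14397644, 0.60753978, 0.2300417 ]), 'tool_rot': array([ 0.70215344,  0.08141159,  0.70248753, -0.08284906]), 'contact_force': array([ 0.07385322, -0.19388981,  0.02145779]), 'ft_torque': array([-0.01494175, -0.02090578, -0.01189108]), 'gripper_width': 1.0005616397513555}
-0.0187
side [[417.1118845    0.         272.08105428]
 [  0.         417.1118845  207.33965811]
 [  0.           0.           1.        ]] [[-0.90396555 -0.23555875  0.35687302  0.30111092]
 [-0.42732144  0.5280489  -0.73386698  0.63259785]
 [-0.01557762 -0.81588996 -0.57799732  0.65785528]
 [ 0.          0.          0.          1.        ]]
top [[486.56784731   0.         281.65852004]
 [  0.         486.56784731 213.55544952]
 [  0.           0.           1.        ]] [[ 0.01642458 -0.98250835  0.1854928   0.45339404]
 [-0.9998397  -0.01746161 -0.00395829 -0.00610478]
 [ 0.00712805 -0.18539805 -0.98263765  1.08683247]
 [ 0.          0.          0.          1.        ]]
```

View pics/side0.png

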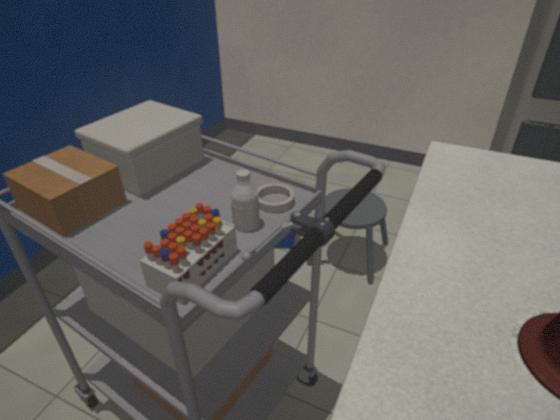

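View pics/top0.png

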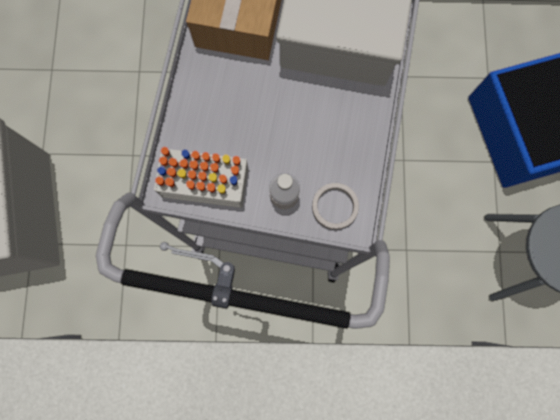

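The top view shows the clamp near (223,285), the lever running left to its ball end near (165,246), the bar from (125,277) to (348,320), and the rack just beyond the lever.

```bash
cat > h.py <<'E'
import numpy as np,cv2
from plant import sensors,cams
def ray(f,uv):
    K,T=f["camera_matrix"],f["cam_to_world"]
    d=T[:3,:3]@np.linalg.solve(K,[uv[0],uv[1],1.]); return T[:3,3],d
def onz(f,uv,z):
    o,d=ray(f,uv); return o+d*(z-o[2])/d[2]
def proj(f,p):
    T=f["cam_to_world"]; c=T[:3,:3].T@(np.asarray(p)-T[:3,3]); q=f["camera_matrix"]@c; return q[:2]/q[2]
E
python3 - <<'E'
import cv2
i=cv2.imread("pics/top0.png")[220:330,90:250]; cv2.imwrite("pics/tz.png",cv2.resize(i,None,fx=5,fy=5,interpolation=cv2.INTER_CUBIC))
i=cv2.imread("pics/side0.png")[170:300,200:360]; cv2.imwrite("pics/sz.png",cv2.resize(i,None,fx=4.5,fy=4.5,interpolation=cv2.INTER_CUBIC))
E
```

```text
(no output)
```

View pics/tz.png

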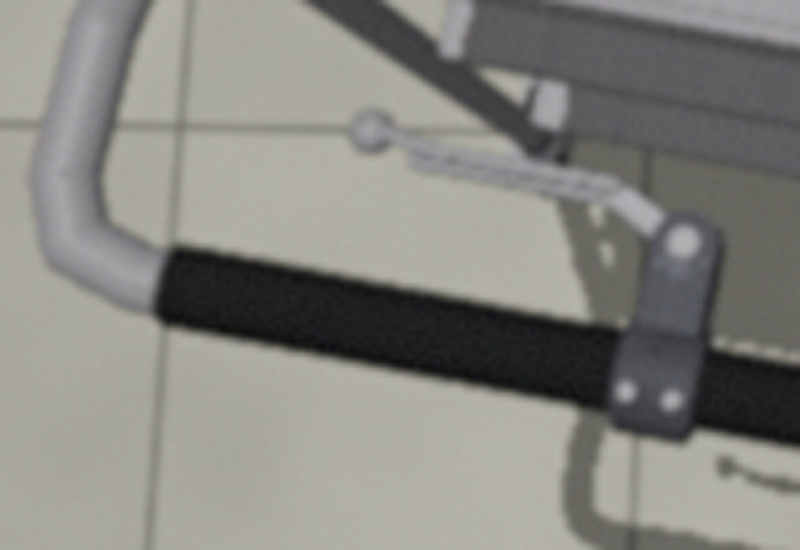

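View pics/sz.png

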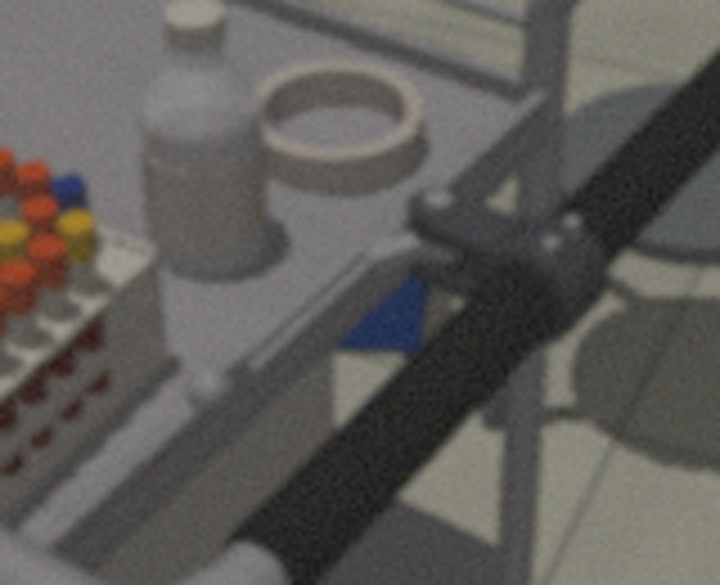

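```bash
python3 - <<'E'
from h import *
f=cams.grab_frame("top"); s=cams.grab_frame("side")
b=f["img"].astype(int)
m=((b.max(2)<45)).astype(np.uint8); m[:255]=0; m[330:]=0; m[:,:115]=0; m[:,360:]=0
n,l,st,_=cv2.connectedComponentsWithStats(m)
pts=[]
for i in range(1,n):
    if st[i,4]>300: print(st[i])
for u in list(range(130,208))+list(range(240,345)):
    r=np.where(m[:,u])[0]
    if len(r)>8: pts.append((u,(r.min()+r.max())/2))
pts=np.array(pts,float)
vx,vy,x0,y0=cv2.fitLine(pts.astype(np.float32),cv2.DIST_HUBER,0,.01,.01).ravel()
L=lambda u:(u,y0+(u-x0)*vy/vx)
A=onz(f,L(130),.21);B=onz(f,L(345),.21)
yd=(A-B)/np.linalg.norm(A-B); xd=np.array([yd[1],-yd[0],0]); print("bar",A,B,"yaw",np.degrees(np.arctan2(xd[1],xd[0])))
ball=onz(f,(164.2,246.2),.21); piv=onz(f,(226.6,268),.229)
# ball triangulated w/ side px
us=(200+210/4.5,170+387/4.5)
o1,d1=ray(f,(164.2,246.2));o2,d2=ray(s,us)
M=np.c_[d1,-d2];t=np.linalg.lstsq(M,o2-o1,rcond=None)[0]
print("tri ball",o1+d1*t[0],o2+d2*t[1])
for nme,p in(("ball",ball),("piv",piv)):
    print(nme,p,"from bar x",(p-B)@xd,"y",(p-B)@yd)
print("diff y",(ball-piv)@yd)
# sleeve ends for bar centre
r=np.where(m.sum(0)>6)[0];E1=onz(f,L(r.min()),.21);E2=onz(f,L(r.max()),.21);C=(E1+E2)/2
print("sleeve mid",C,np.linalg.norm(E1-E2))
piv2=B+xd*.048+yd*((piv-B)@yd); 
press=piv2+xd*.019+yd*.085; print("piv2",piv2,"press",press,proj(f,press),proj(s,press),"xd",xd,"yd",yd)
E
```

```text
[ 122  270   92   32 1344]
[ 228  289  122   39 1819]
bar [0.49746553 0.25918736 0.21      ] [ 0.4307892  -0.12442459  0.21      ] yaw -9.860182695025284
tri ball [0.55509165 0.20170084 0.20998859] [0.55703203 0.20243915 0.21038861]
ball [0.55509033 0.20169813 0.21      ] from bar x 0.06661830541151877 y 0.34259130339456834
piv [0.51634945 0.08549397 0.229     ] from bar x 0.048349010328286576 y 0.22146947655485874
diff y 0.1211218268397096
sleeve mid [0.46476769 0.07106534 0.21      ] 0.4075701491600334
piv2 [0.5160056  0.08555373 0.21      ] press [0.54928072 0.16604452 0.21      ] [183.76120443 249.74019527] [261.20163425 243.9702797 ] xd [ 0.98522857 -0.17124446  0.        ] yd [0.17124446 0.98522857 0.        ]
```

```bash
cat >> h.py <<'E'
from scipy.spatial.transform import Rotation as R
xd=np.array([0.98522857,-0.17124446,0]); yd=np.array([0.17124446,0.98522857,0])
piv=np.array([0.5160056,0.08555373,0.21]); org=piv-xd*.048
def cl(x,y,z): return org+xd*x*1e-3+yd*y*1e-3+np.array([0,0,z*1e-3])   # clamp frame mm -> world
def where():
    s=sensors.state(); q=s["tool_rot"]; r=R.from_quat([q[1],q[2],q[3],q[0]]); p=s["tool_pos"]-org
    return s,r,np.array([p@xd,p@yd,p[2]])*1e3
def rep(target=None,Rt=None):
    s,r,c=where(); F=s["contact_force"]
    print("t %.2f clamp mm %s F xd %.1f yd %.1f z %.1f w %.2f"%(s["time"],c.round(1),F@xd,F@yd,F[2],s["gripper_width"]))
    print("tool axes in clamp (cols x,y,z)\n",(np.array([xd,yd,[0,0,1]])@r.as_matrix()).round(3))
    if target is not None: print("shift units",(r.inv().apply(cl(*target)-s["tool_pos"])/.025).round(2))
    if Rt is not None: print("turn units",((r.inv()*Rt).as_rotvec(degrees=True)/5).round(2))
def Rtool(yax): # tool x down, y axis given in clamp coords (2d)
    y=xd*yax[0]+yd*yax[1]; x=np.array([0,0,-1.]); return R.from_matrix(np.c_[x,y,np.cross(x,y)])
E
python3 - <<'E'
from h import *
for y in((1,0),(0,1),(-1,0),(0,-1)):
    print(y); rep((100,85,100),Rtool(y))
E
```

```text
(1, 0)
t 0.20 clamp mm [-407.9  450.8   20.5] F xd 0.2 yd 0.8 z -0.1 w 1.00
tool axes in clamp (cols x,y,z)
 [[-0.     0.061  0.998]
 [-0.001  0.998 -0.061]
 [-1.    -0.001 -0.   ]]
shift units [ -3.17 -13.38  21.17]
turn units [1.73e+01 1.00e-02 1.00e-02]
(0, 1)
t 0.20 clamp mm [-407.9  450.8   20.5] F xd 0.2 yd 0.8 z -0.1 w 1.00
tool axes in clamp (cols x,y,z)
 [[-0.     0.061  0.998]
 [-0.001  0.998 -0.061]
 [-1.    -0.001 -0.   ]]
shift units [ -3.17 -13.38  21.17]
turn units [-0.7  -0.    0.01]
(-1, 0)
t 0.20 clamp mm [-407.9  450.8   20.5] F xd 0.2 yd 0.8 z -0.1 w 1.00
tool axes in clamp (cols x,y,z)
 [[-0.     0.061  0.998]
 [-0.001  0.998 -0.061]
 [-1.    -0.001 -0.   ]]
shift units [ -3.17 -13.38  21.17]
turn units [-1.87e+01 -1.00e-02  1.00e-02]
(0, -1)
t 0.20 clamp mm [-407.9  450.8   20.5] F xd 0.2 yd 0.8 z -0.1 w 1.00
tool axes in clamp (cols x,y,z)
 [[-0.     0.061  0.998]
 [-0.001  0.998 -0.061]
 [-1.    -0.001 -0.   ]]
shift units [ -3.17 -13.38  21.17]
turn units [3.53e+01 2.00e-02 0.00e+00]
```

>>> drive_tool([
  {"x": -1.6},
  {"x": -3.2, "ax": -0.5},
  {"x": -3.2, "y": -0.8, "z": 1.2, "ax": -1},
  {"x": -3.2, "y": -1.6, "z": 2.5, "ax": -1.5},
  {"x": -3.2, "y": -2.4, "z": 3.8, "ax": -2},
], hand=0)

```text
schema error: expected keys x, y, z, ax, ay, az
```

```bash
python3 -c "
from h import *
rep((100,85,100),Rtool((-np.sin(.11),np.cos(.11))))"
```

```text
t 0.20 clamp mm [-407.9  450.8   20.5] F xd 0.2 yd 0.8 z -0.1 w 1.00
tool axes in clamp (cols x,y,z)
 [[-0.     0.061  0.998]
 [-0.001  0.998 -0.061]
 [-1.    -0.001 -0.   ]]
shift units [ -3.17 -13.38  21.17]
turn units [-1.96 -0.    0.01]
```

All keys are needed in every row.

>>> drive_tool([
  {"x": -1.6, "y": 0, "z": 0, "ax": 0, "ay": 0, "az": 0},
  {"x": -3.2, "y": 0, "z": 0, "ax": -0.5, "ay": 0, "az": 0},
  {"x": -3.2, "y": -0.8, "z": 1.2, "ax": -1, "ay": 0, "az": 0},
  {"x": -3.2, "y": -1.6, "z": 2.5, "ax": -1.5, "ay": 0, "az": 0},
  {"x": -3.2, "y": -2.4, "z": 3.8, "ax": -2, "ay": 0, "az": 0},
], hand=0)

```text
time: 0.62
tool_pos: [0.2232, 0.5274, 0.3124]
tool_rot: [0.707, 0.02, 0.706, -0.019]
contact_force: [0.7, 1.5, -1.0]
gripper_width: 0.304
```

```bash
python3 -c "
from h import *
rep((100,85,100),Rtool((-np.sin(.11),np.cos(.11))))"
```

```text
t 0.62 clamp mm [-316.1  385.2  102.4] F xd 0.4 yd 1.6 z -1.0 w 0.30
tool axes in clamp (cols x,y,z)
 [[ 0.001 -0.118  0.993]
 [ 0.002  0.993  0.118]
 [-1.     0.002  0.001]]
shift units [  0.09 -13.88  15.12]
turn units [ 0.09  0.01 -0.02]
```

>>> drive_tool([
  {"x": 0, "y": -1.1, "z": 1.2, "ax": 0, "ay": 0, "az": 0},
  {"x": 0, "y": -2.2, "z": 2.4, "ax": 0, "ay": 0, "az": 0},
  {"x": 0, "y": -3.3, "z": 3.6, "ax": 0, "ay": 0, "az": 0},
  {"x": 0, "y": -4.4, "z": 4.8, "ax": 0, "ay": 0, "az": 0},
  {"x": 0, "y": -5.5, "z": 6.0, "ax": 0, "ay": 0, "az": 0},
])

```text
time: 1.03
tool_pos: [0.3654, 0.3802, 0.3112]
tool_rot: [0.707, 0.021, 0.707, -0.02]
contact_force: [1.6, 0.5, -0.6]
gripper_width: 0.001
```

>>> drive_tool([
  {"x": 0, "y": -1.1, "z": 1.2, "ax": 0, "ay": 0, "az": 0},
  {"x": 0, "y": -2.2, "z": 2.4, "ax": 0, "ay": 0, "az": 0},
  {"x": 0, "y": -3.3, "z": 3.6, "ax": 0, "ay": 0, "az": 0},
  {"x": 0, "y": -4.4, "z": 4.8, "ax": 0, "ay": 0, "az": 0},
  {"x": 0, "y": -5.5, "z": 6.0, "ax": 0, "ay": 0, "az": 0},
])

```text
time: 1.45
tool_pos: [0.5072, 0.234, 0.3112]
tool_rot: [0.707, 0.021, 0.707, -0.021]
contact_force: [-0.4, 1.0, -0.4]
gripper_width: -0.002
```

```bash
python3 -c "
from h import *
rep((100,85,100),Rtool((-np.sin(.11),np.cos(.11))))"
```

```text
t 1.45 clamp mm [ 13.9 144.8 101.2] F xd -0.6 yd 0.9 z -0.4 w -0.00
tool axes in clamp (cols x,y,z)
 [[ 0.    -0.113  0.994]
 [ 0.     0.994  0.113]
 [-1.     0.     0.   ]]
shift units [ 0.05 -2.77  3.15]
turn units [ 0.04  0.   -0.  ]
```

>>> drive_tool([
  {"x": 0, "y": -1.0, "z": 1.2, "ax": 0, "ay": 0, "az": 0},
  {"x": 0, "y": -2.0, "z": 2.2, "ax": 0, "ay": 0, "az": 0},
  {"x": 0, "y": -2.5, "z": 2.9, "ax": 0, "ay": 0, "az": 0},
  {"x": 0, "y": -2.5, "z": 2.9, "ax": 0, "ay": 0, "az": 0},
  {"x": 0, "y": -2.5, "z": 2.9, "ax": 0, "ay": 0, "az": 0},
])

```text
time: 1.87
tool_pos: [0.5753, 0.1684, 0.3106]
tool_rot: [0.706, 0.021, 0.707, -0.021]
contact_force: [0.1, 0.0, 0.2]
gripper_width: 0.002
```

```bash
python3 -c "
from h import *
rep((100,85,-18),Rtool((-np.sin(.11),np.cos(.11))))
for n in('top','side'):
  f=cams.grab_frame(n);cv2.imwrite(f'pics/{n}1.png',f['img'])"
```

```text
t 1.87 clamp mm [ 92.2  91.8 100.6] F xd 0.1 yd 0.1 z 0.2 w 0.00
tool axes in clamp (cols x,y,z)
 [[-0.002 -0.112  0.994]
 [-0.     0.994  0.112]
 [-1.     0.    -0.002]]
shift units [ 4.74 -0.3   0.29]
turn units [ 0.02 -0.02 -0.  ]
```

View pics/top1.png

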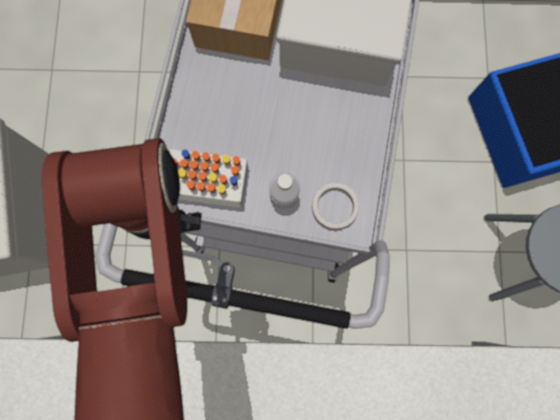

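View pics/side1.png

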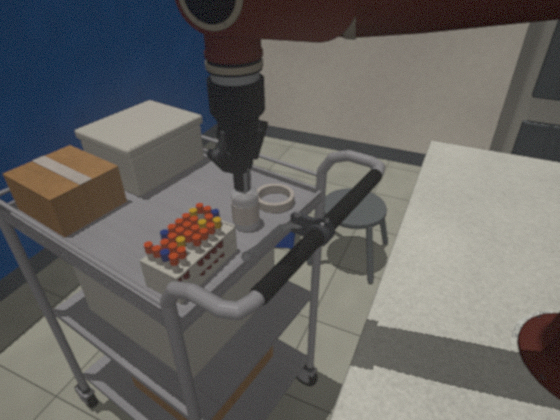

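The side view shows the shut fingertips near (240,188) above the lever's far side, with the tray items untouched. Now I shift out and descend beyond the lever.

>>> drive_tool([
  {"x": 0.3, "y": -0.3, "z": 0.4, "ax": 0, "ay": 0, "az": 0},
  {"x": 1.3, "y": -0.3, "z": 0.4, "ax": 0, "ay": 0, "az": 0},
  {"x": 2.3, "y": -0.3, "z": 0.4, "ax": 0, "ay": 0, "az": 0},
  {"x": 2.8, "y": -0.3, "z": 0.4, "ax": 0, "ay": 0, "az": 0},
  {"x": 2.8, "y": -0.3, "z": 0.4, "ax": 0, "ay": 0, "az": 0},
])

```text
time: 2.38
tool_pos: [0.5822, 0.1612, 0.2364]
tool_rot: [0.704, 0.02, 0.709, -0.021]
contact_force: [0.1, -1.2, -1.3]
gripper_width: -0.003
```

```bash
python3 -c "
from h import *
rep((100,85,-18),Rtool((-np.sin(.11),np.cos(.11))))"
```

```text
t 2.38 clamp mm [100.2  85.9  26.4] F xd 0.3 yd -1.2 z -1.3 w -0.00
tool axes in clamp (cols x,y,z)
 [[-0.007 -0.115  0.993]
 [-0.002  0.993  0.115]
 [-1.    -0.002 -0.007]]
shift units [ 1.78 -0.03 -0.  ]
turn units [ 0.06 -0.09  0.02]
```

>>> drive_tool([
  {"x": 0.6, "y": 0, "z": 0, "ax": 0, "ay": 0, "az": 0},
  {"x": 1.2, "y": 0, "z": 0, "ax": 0, "ay": 0, "az": 0},
  {"x": 1.7, "y": 0, "z": 0, "ax": 0, "ay": 0, "az": 0},
  {"x": 1.7, "y": 0, "z": 0, "ax": 0, "ay": 0, "az": 0},
  {"x": 1.7, "y": 0, "z": 0, "ax": 0, "ay": 0, "az": 0},
])

```text
time: 2.8
tool_pos: [0.5843, 0.1612, 0.1987]
tool_rot: [0.707, 0.02, 0.707, -0.021]
contact_force: [0.2, 0.7, 0.0]
gripper_width: -0.004
```

```bash
python3 -c "
from h import *
rep((80,85,-18),Rtool((-np.sin(.11),np.cos(.11))))
for n in('side',):
  f=cams.grab_frame(n);cv2.imwrite(f'pics/{n}2.png',cv2.resize(f['img'][120:320,140:380],None,fx=3,fy=3))"
```

```text
t 2.80 clamp mm [102.4  86.3 -11.3] F xd 0.1 yd 0.8 z 0.0 w -0.00
tool axes in clamp (cols x,y,z)
 [[-0.001 -0.114  0.993]
 [-0.     0.993  0.114]
 [-1.    -0.    -0.001]]
shift units [ 0.27  0.05 -0.89]
turn units [ 0.05 -0.01  0.  ]
```

View pics/side2.png

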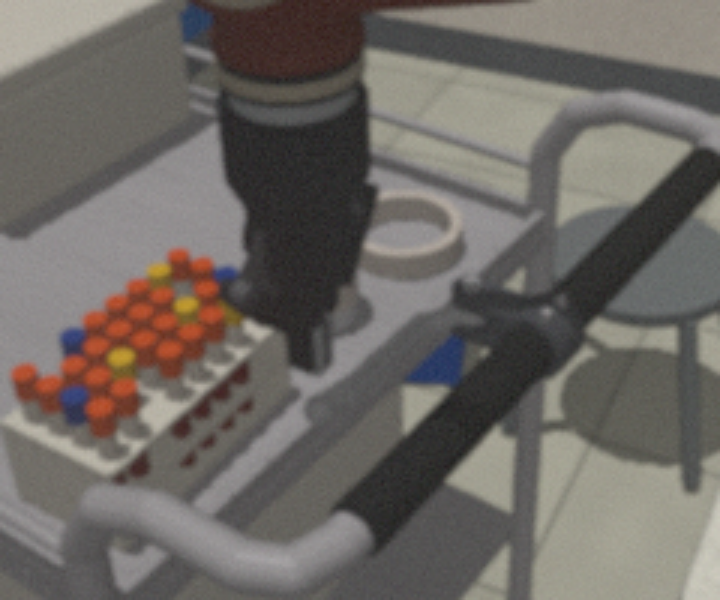

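The side view shows the fingertips near crop (310,365), standing clear on the lever's far side. I go down 7 mm and approach the face.

>>> drive_tool([
  {"x": 0.3, "y": 0, "z": 0, "ax": 0, "ay": 0, "az": 0},
  {"x": 0.3, "y": 0, "z": -0.2, "ax": 0, "ay": 0, "az": 0},
  {"x": 0.3, "y": 0, "z": -0.4, "ax": 0, "ay": 0, "az": 0},
  {"x": 0.3, "y": 0, "z": -0.6, "ax": 0, "ay": 0, "az": 0},
  {"x": 0.3, "y": 0, "z": -0.6, "ax": 0, "ay": 0, "az": 0},
])

```text
time: 3.27
tool_pos: [0.5687, 0.1622, 0.1916]
tool_rot: [0.707, 0.021, 0.707, -0.02]
contact_force: [0.4, 0.7, 0.4]
gripper_width: -0.002
```

```bash
python3 -c "
from h import *
rep((80,85,-18))"
```

```text
t 3.27 clamp mm [ 86.8  84.5 -18.4] F xd 0.3 yd 0.8 z 0.4 w -0.00
tool axes in clamp (cols x,y,z)
 [[ 0.    -0.114  0.993]
 [ 0.     0.993  0.114]
 [-1.     0.     0.   ]]
shift units [-0.01  0.05 -0.27]
```

>>> drive_tool([
  {"x": 0, "y": 0, "z": -0.1, "ax": 0, "ay": 0, "az": 0},
  {"x": 0, "y": 0.03, "z": -0.2, "ax": 0, "ay": 0, "az": 0},
  {"x": 0, "y": 0.04, "z": -0.3, "ax": 0, "ay": 0, "az": 0},
  {"x": 0, "y": 0.05, "z": -0.4, "ax": 0, "ay": 0, "az": 0},
  {"x": 0, "y": 0.05, "z": -0.4, "ax": 0, "ay": 0, "az": 0},
])

```text
time: 3.68
tool_pos: [0.5598, 0.1642, 0.1916]
tool_rot: [0.707, 0.021, 0.706, -0.02]
contact_force: [2.1, 0.4, -0.0]
gripper_width: 0.001
```

```bash
python3 -c "
from h import *
rep()"
```

```text
t 3.68 clamp mm [ 77.7  85.  -18.4] F xd 2.0 yd 0.8 z -0.0 w 0.00
tool axes in clamp (cols x,y,z)
 [[ 0.001 -0.114  0.994]
 [ 0.001  0.994  0.114]
 [-1.     0.001  0.001]]
```

>>> drive_tool([
  {"x": 0, "y": 0, "z": -0.1, "ax": 0, "ay": 0, "az": 0},
  {"x": 0, "y": 0.03, "z": -0.2, "ax": 0, "ay": 0, "az": 0},
  {"x": 0, "y": 0.03, "z": -0.3, "ax": 0, "ay": 0, "az": 0},
  {"x": 0, "y": 0.04, "z": -0.3, "ax": 0, "ay": 0, "az": 0},
  {"x": 0, "y": 0.04, "z": -0.3, "ax": 0, "ay": 0, "az": 0},
])

```text
time: 4.1
tool_pos: [0.5524, 0.1654, 0.1917]
tool_rot: [0.707, 0.021, 0.706, -0.02]
contact_force: [3.8, 1.3, 1.0]
gripper_width: 0.0
```

```bash
python3 -c "
from h import *
rep()"
```

```text
t 4.10 clamp mm [ 70.2  84.9 -18.3] F xd 3.5 yd 2.0 z 1.0 w 0.00
tool axes in clamp (cols x,y,z)
 [[ 0.001 -0.114  0.994]
 [ 0.     0.994  0.114]
 [-1.     0.     0.001]]
```

>>> drive_tool([
  {"x": 0, "y": 0, "z": -0.1, "ax": 0, "ay": 0, "az": 0},
  {"x": 0, "y": 0.02, "z": -0.2, "ax": 0, "ay": 0, "az": 0},
  {"x": 0, "y": 0.03, "z": -0.28, "ax": 0, "ay": 0, "az": 0},
  {"x": 0, "y": 0.03, "z": -0.28, "ax": 0, "ay": 0, "az": 0},
])

```text
time: 4.43
tool_pos: [0.5456, 0.1669, 0.1917]
tool_rot: [0.707, 0.021, 0.706, -0.02]
contact_force: [4.9, 2.9, -0.4]
gripper_width: -0.005
```

```bash
python3 -c "
from h import *
rep()
f=cams.grab_frame('side');cv2.imwrite('pics/side3.png',cv2.resize(f['img'][170:300,180:360],None,fx=4,fy=4))"
```

```text
t 4.43 clamp mm [ 63.3  85.2 -18.3] F xd 4.3 yd 3.7 z -0.4 w -0.00
tool axes in clamp (cols x,y,z)
 [[ 0.002 -0.114  0.994]
 [ 0.001  0.994  0.114]
 [-1.     0.001  0.002]]
```

View pics/side3.png

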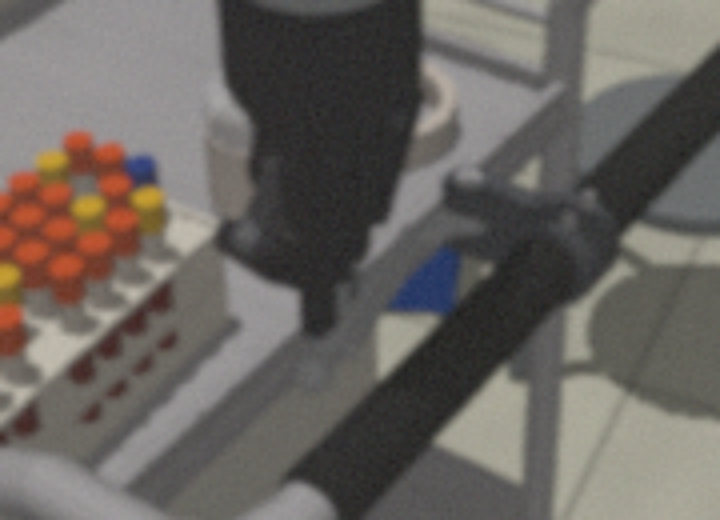

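The side view shows the fingers pressing the outer face and the lever swung inwards (ball near crop (312,375)). Smaller steps now.

>>> drive_tool([
  {"x": 0, "y": 0.03, "z": -0.04, "ax": 0, "ay": 0, "az": 0},
  {"x": 0, "y": 0.05, "z": -0.08, "ax": 0, "ay": 0, "az": 0},
  {"x": 0, "y": 0.05, "z": -0.08, "ax": 0, "ay": 0, "az": 0},
])

```text
time: 4.73
tool_pos: [0.5441, 0.1673, 0.1917]
tool_rot: [0.708, 0.02, 0.706, -0.021]
contact_force: [5.9, -0.2, 0.2]
gripper_width: 0.003
```

```bash
python3 -c "
from h import *
rep()"
```

```text
t 4.73 clamp mm [ 61.7  85.4 -18.3] F xd 5.9 yd 0.8 z 0.2 w 0.00
tool axes in clamp (cols x,y,z)
 [[ 0.003 -0.114  0.994]
 [-0.001  0.994  0.114]
 [-1.    -0.001  0.002]]
```

>>> drive_tool([
  {"x": 0, "y": 0, "z": -0.04, "ax": 0, "ay": 0, "az": 0},
  {"x": 0, "y": 0, "z": -0.04, "ax": 0, "ay": 0, "az": 0},
])

```text
time: 4.9
tool_pos: [0.544, 0.1673, 0.1918]
tool_rot: [0.709, 0.02, 0.705, -0.021]
contact_force: [10.8, -0.5, -1.6]
gripper_width: -0.0
```

```bash
python3 -c "
from h import *
rep()"
```

```text
t 4.90 clamp mm [ 61.6  85.3 -18.2] F xd 10.7 yd 1.4 z -1.6 w -0.00
tool axes in clamp (cols x,y,z)
 [[ 0.005 -0.113  0.994]
 [ 0.     0.994  0.113]
 [-1.    -0.001  0.005]]
```

The tool has stopped moving while the force climbs, so the lever is on its stop. Hold.

>>> drive_tool([
  {"x": 0, "y": 0, "z": -0.02, "ax": 0, "ay": 0, "az": 0},
  {"x": 0, "y": 0, "z": -0.02, "ax": 0, "ay": 0, "az": 0},
  {"x": 0, "y": 0, "z": -0.02, "ax": 0, "ay": 0, "az": 0},
  {"x": 0, "y": 0, "z": -0.02, "ax": 0, "ay": 0, "az": 0},
  {"x": 0, "y": 0, "z": -0.02, "ax": 0, "ay": 0, "az": 0},
])

```text
time: 5.32
tool_pos: [0.544, 0.1673, 0.1918]
tool_rot: [0.709, 0.021, 0.705, -0.021]
contact_force: [11.4, 0.6, -2.2]
gripper_width: 0.001
```

```bash
python3 -c "
from h import *
rep()
f=cams.grab_frame('side');cv2.imwrite('pics/side4.png',cv2.resize(f['img'][170:300,180:360],None,fx=4,fy=4))"
```

```text
t 5.32 clamp mm [ 61.6  85.3 -18.2] F xd 11.1 yd 2.5 z -2.2 w 0.00
tool axes in clamp (cols x,y,z)
 [[ 0.006 -0.113  0.994]
 [ 0.     0.994  0.113]
 [-1.    -0.     0.006]]
```

View pics/side4.png

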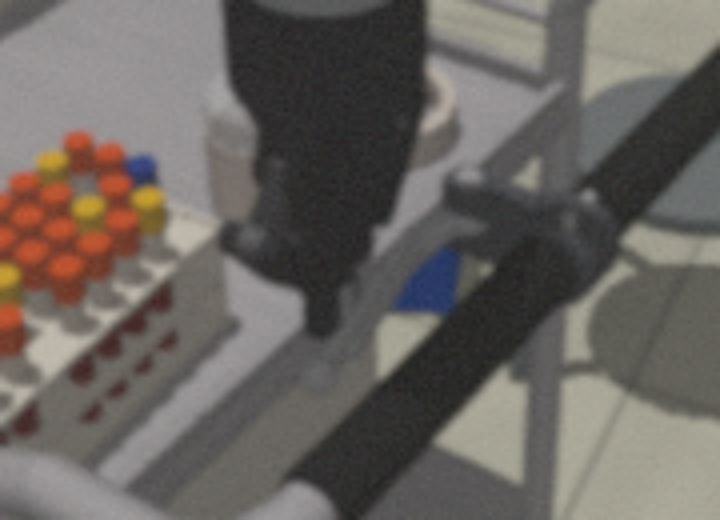

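```bash
python3 -c "
from h import *
f={'camera_matrix':np.array([[417.112,0,272.081],[0,417.112,207.34],[0,0,1]]),'cam_to_world':np.array([[-0.90396555,-0.23555875,0.35687302,0.30111092],[-0.42732144,0.5280489,-0.73386698,0.63259785],[-0.01557762,-0.81588996,-0.57799732,0.65785528]])}
for a in (0,.18,.2,.22,.24):
  c,s=np.cos(a),np.sin(a); p=cl(48+18.6*c-121*s,18.6*s+121*c,0); print(a,(proj(f,p)-[180,170])*4)
"
```

```text
0 [272.10946306 344.78679702]
0.18 [314.18956497 367.93067207]
0.2 [319.34052107 370.20379656]
0.22 [324.57839947 372.41121844]
0.24 [329.90071667 374.55138504]
```

>>> drive_tool([
  {"x": 0, "y": 0, "z": -0.03, "ax": 0, "ay": 0, "az": 0},
  {"x": 0, "y": 0, "z": -0.03, "ax": 0, "ay": 0, "az": 0},
  {"x": 0, "y": 0, "z": -0.03, "ax": 0, "ay": 0, "az": 0},
  {"x": 0, "y": 0, "z": -0.03, "ax": 0, "ay": 0, "az": 0},
  {"x": 0, "y": 0, "z": -0.03, "ax": 0, "ay": 0, "az": 0},
])

```text
time: 5.78
tool_pos: [0.544, 0.1673, 0.1919]
tool_rot: [0.71, 0.021, 0.704, -0.021]
contact_force: [13.9, -1.0, -3.2]
gripper_width: -0.002
```

Ball position (bias-corrected) gives about 0.215 rad: at the stop. Holding another 2.5 s at about 14 N.

>>> drive_tool([
  {"x": 0, "y": 0, "z": 0, "ax": 0, "ay": 0, "az": 0},
  {"x": 0, "y": 0, "z": 0, "ax": 0, "ay": 0, "az": 0},
  {"x": 0, "y": 0, "z": 0, "ax": 0, "ay": 0, "az": 0},
  {"x": 0, "y": 0, "z": 0, "ax": 0, "ay": 0, "az": 0},
  {"x": 0, "y": 0, "z": 0, "ax": 0, "ay": 0, "az": 0},
])

```text
time: 6.2
tool_pos: [0.544, 0.1673, 0.1919]
tool_rot: [0.71, 0.021, 0.704, -0.021]
contact_force: [13.8, 0.1, -3.5]
gripper_width: 0.003
```

>>> drive_tool([
  {"x": 0, "y": 0, "z": 0, "ax": 0, "ay": 0, "az": 0},
  {"x": 0, "y": 0, "z": 0, "ax": 0, "ay": 0, "az": 0},
  {"x": 0, "y": 0, "z": 0, "ax": 0, "ay": 0, "az": 0},
  {"x": 0, "y": 0, "z": 0, "ax": 0, "ay": 0, "az": 0},
  {"x": 0, "y": 0, "z": 0, "ax": 0, "ay": 0, "az": 0},
])

```text
time: 6.62
tool_pos: [0.544, 0.1673, 0.1919]
tool_rot: [0.71, 0.021, 0.704, -0.021]
contact_force: [13.5, 0.5, -3.9]
gripper_width: 0.002
```

>>> drive_tool([
  {"x": 0, "y": 0, "z": 0, "ax": 0, "ay": 0, "az": 0},
  {"x": 0, "y": 0, "z": 0, "ax": 0, "ay": 0, "az": 0},
  {"x": 0, "y": 0, "z": 0, "ax": 0, "ay": 0, "az": 0},
  {"x": 0, "y": 0, "z": 0, "ax": 0, "ay": 0, "az": 0},
  {"x": 0, "y": 0, "z": 0, "ax": 0, "ay": 0, "az": 0},
])

```text
time: 7.03
tool_pos: [0.544, 0.1673, 0.1919]
tool_rot: [0.71, 0.021, 0.704, -0.021]
contact_force: [14.1, 0.3, -3.6]
gripper_width: -0.005
```

>>> drive_tool([
  {"x": 0, "y": 0, "z": 0, "ax": 0, "ay": 0, "az": 0},
  {"x": 0, "y": 0, "z": 0, "ax": 0, "ay": 0, "az": 0},
  {"x": 0, "y": 0, "z": 0, "ax": 0, "ay": 0, "az": 0},
  {"x": 0, "y": 0, "z": 0, "ax": 0, "ay": 0, "az": 0},
  {"x": 0, "y": 0, "z": 0, "ax": 0, "ay": 0, "az": 0},
])

```text
time: 7.45
tool_pos: [0.544, 0.1673, 0.1919]
tool_rot: [0.71, 0.021, 0.704, -0.021]
contact_force: [13.6, 0.1, -3.2]
gripper_width: 0.001
```

>>> drive_tool([
  {"x": 0, "y": 0, "z": 0, "ax": 0, "ay": 0, "az": 0},
  {"x": 0, "y": 0, "z": 0, "ax": 0, "ay": 0, "az": 0},
  {"x": 0, "y": 0, "z": 0, "ax": 0, "ay": 0, "az": 0},
  {"x": 0, "y": 0, "z": 0, "ax": 0, "ay": 0, "az": 0},
  {"x": 0, "y": 0, "z": 0, "ax": 0, "ay": 0, "az": 0},
])

```text
time: 7.87
tool_pos: [0.544, 0.1673, 0.1919]
tool_rot: [0.71, 0.021, 0.704, -0.021]
contact_force: [13.2, 0.4, -3.6]
gripper_width: -0.0
```

>>> drive_tool([
  {"x": 0, "y": 0, "z": 0, "ax": 0, "ay": 0, "az": 0},
  {"x": 0, "y": 0, "z": 0, "ax": 0, "ay": 0, "az": 0},
  {"x": 0, "y": 0, "z": 0, "ax": 0, "ay": 0, "az": 0},
  {"x": 0, "y": 0, "z": 0, "ax": 0, "ay": 0, "az": 0},
  {"x": 0, "y": 0, "z": 0, "ax": 0, "ay": 0, "az": 0},
])

```text
time: 8.28
tool_pos: [0.544, 0.1673, 0.1919]
tool_rot: [0.71, 0.021, 0.704, -0.021]
contact_force: [13.5, -0.1, -3.3]
gripper_width: -0.0
```

Held over 3 s. Now release smoothly outward by about 40 mm.

>>> drive_tool([
  {"x": 0, "y": -0.02, "z": 0.15, "ax": 0, "ay": 0, "az": 0},
  {"x": 0, "y": -0.04, "z": 0.35, "ax": 0, "ay": 0, "az": 0},
  {"x": 0, "y": -0.06, "z": 0.55, "ax": 0, "ay": 0, "az": 0},
  {"x": 0, "y": -0.08, "z": 0.75, "ax": 0, "ay": 0, "az": 0},
  {"x": 0, "y": -0.1, "z": 0.95, "ax": 0, "ay": 0, "az": 0},
])

```text
time: 8.7
tool_pos: [0.5643, 0.1638, 0.1906]
tool_rot: [0.706, 0.021, 0.708, -0.021]
contact_force: [-0.3, 0.3, 0.2]
gripper_width: -0.0
```

>>> drive_tool([
  {"x": 0, "y": -0.03, "z": 0.25, "ax": 0, "ay": 0, "az": 0},
  {"x": 0, "y": -0.06, "z": 0.5, "ax": 0, "ay": 0, "az": 0},
  {"x": 0, "y": -0.08, "z": 0.7, "ax": 0, "ay": 0, "az": 0},
  {"x": 0, "y": -0.08, "z": 0.7, "ax": 0, "ay": 0, "az": 0},
  {"x": 0, "y": -0.08, "z": 0.7, "ax": 0, "ay": 0, "az": 0},
])

```text
time: 9.12
tool_pos: [0.5821, 0.161, 0.191]
tool_rot: [0.707, 0.021, 0.707, -0.021]
contact_force: [-0.4, -0.9, -0.6]
gripper_width: 0.003
```

```bash
python3 -c "
from h import *
rep()
f=cams.grab_frame('side');cv2.imwrite('pics/side5.png',cv2.resize(f['img'][170:300,180:360],None,fx=4,fy=4))"
```

```text
t 9.12 clamp mm [100.2  85.7 -19. ] F xd -0.2 yd -1.0 z -0.6 w 0.00
tool axes in clamp (cols x,y,z)
 [[-0.001 -0.113  0.994]
 [-0.     0.994  0.113]
 [-1.    -0.    -0.001]]
```

View pics/side5.png

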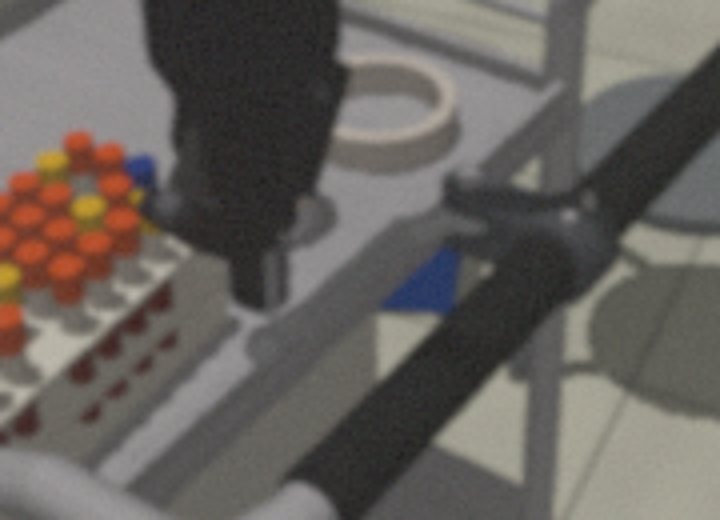

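The lever has sprung back (ball near crop (265,344), as at the start) and the fingers are clear of it. Now up, then back away.

>>> drive_tool([
  {"x": -0.8, "y": 0, "z": 0, "ax": 0, "ay": 0, "az": 0},
  {"x": -1.8, "y": 0, "z": 0, "ax": 0, "ay": 0, "az": 0},
  {"x": -2.8, "y": 0, "z": 0, "ax": 0, "ay": 0, "az": 0},
  {"x": -3.8, "y": 0, "z": 0, "ax": 0, "ay": 0, "az": 0},
  {"x": -4.8, "y": 0, "z": 0, "ax": 0, "ay": 0, "az": 0},
])

```text
time: 9.58
tool_pos: [0.5815, 0.1611, 0.3125]
tool_rot: [0.707, 0.021, 0.707, -0.02]
contact_force: [1.4, 0.4, -0.4]
gripper_width: 0.003
```

>>> drive_tool([
  {"x": -0.3, "y": 0.8, "z": -0.8, "ax": 0, "ay": 0, "az": 0},
  {"x": -0.3, "y": 1.8, "z": -1.8, "ax": 0, "ay": 0, "az": 0},
  {"x": -0.3, "y": 2.8, "z": -2.8, "ax": 0, "ay": 0, "az": 0},
  {"x": -0.3, "y": 3.8, "z": -3.8, "ax": 0, "ay": 0, "az": 0},
  {"x": -0.3, "y": 4.8, "z": -4.8, "ax": 0, "ay": 0, "az": 0},
])

```text
time: 10.0
tool_pos: [0.4677, 0.2887, 0.319]
tool_rot: [0.707, 0.021, 0.707, -0.021]
contact_force: [0.0, 0.1, 0.4]
gripper_width: -0.005
```

>>> drive_tool([
  {"x": 0, "y": 1, "z": -1, "ax": 0, "ay": 0, "az": 0},
  {"x": 0, "y": 2, "z": -2, "ax": 0, "ay": 0, "az": 0},
  {"x": 0, "y": 3, "z": -3, "ax": 0, "ay": 0, "az": 0},
  {"x": 0, "y": 4, "z": -4, "ax": 0, "ay": 0, "az": 0},
  {"x": 0, "y": 5, "z": -5, "ax": 0, "ay": 0, "az": 0},
])

```text
time: 10.42
tool_pos: [0.35, 0.4209, 0.319]
tool_rot: [0.707, 0.021, 0.707, -0.02]
contact_force: [0.8, -0.1, -0.0]
gripper_width: 0.0
```

>>> drive_tool([
  {"x": 0, "y": 0.8, "z": -0.8, "ax": 0, "ay": 0, "az": 0},
  {"x": 0, "y": 1.2, "z": -1.2, "ax": 0, "ay": 0, "az": 0},
  {"x": 0, "y": 1.2, "z": -1.2, "ax": 0, "ay": 0, "az": 0},
  {"x": 0, "y": 1.2, "z": -1.2, "ax": 0, "ay": 0, "az": 0},
  {"x": 0, "y": 1.2, "z": -1.2, "ax": 0, "ay": 0, "az": 0},
])

```text
time: 10.83
tool_pos: [0.3237, 0.4511, 0.3188]
tool_rot: [0.707, 0.021, 0.707, -0.021]
contact_force: [-0.0, -0.2, -0.1]
gripper_width: -0.003
```

```bash
python3 -c "
from h import *
rep()
f=cams.grab_frame('top');cv2.imwrite('pics/top6.png',f['img'])
d=cv2.absdiff(f['img'],cv2.imread('pics/top0.png')).max(2); print('rack/bottle/tape diff px',(d[140:240,150:370]>40).sum(),'lever',(d[235:280,155:240]>40).sum())
f=cams.grab_frame('side');cv2.imwrite('pics/side6.png',f['img'])
d=cv2.absdiff(f['img'],cv2.imread('pics/side0.png')).max(2); print('side diff',(d[170:300,140:340]>40).sum())"
```

```text
t 10.83 clamp mm [-204.   327.2  108.8] F xd 0.0 yd -0.2 z -0.1 w -0.00
tool axes in clamp (cols x,y,z)
 [[ 0.    -0.113  0.994]
 [-0.     0.994  0.113]
 [-1.    -0.     0.   ]]
rack/bottle/tape diff px 0 lever 0
side diff 18858
```

View pics/top6.png

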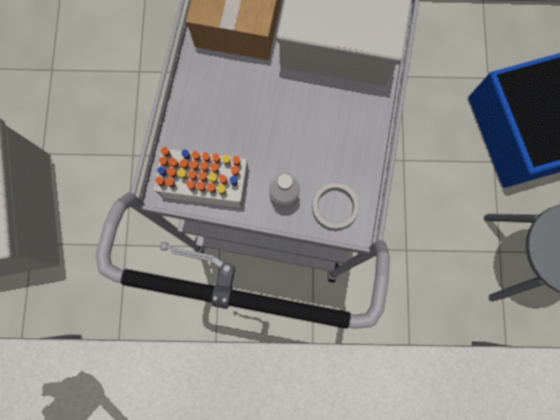

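The top view matches the start: lever fully out (ball at (165,246)), tray items unmoved, arm clear. The side view differs because the arm now blocks that camera.

```bash
python3 -c "
from plant import workorder
print(workorder.job_done())"
```

```text
the job is handed in; nothing more can be done
None
```

I pressed the brake lever to its stop, held it there for over 3 s, let it spring fully out, then took the hand away and handed the job in. I pressed on its outer face about 85 mm from the pivot, using the outer sides of the shut fingers.

- **Stop:** the fingers met the lever with the tool about 78 mm from the bar's axis. It stopped dead at 61.6 mm while the force rose from 6 N to about 14 N. The ball end in the side view put the lever at about 0.215 rad, against 0.22 for the stop.
- **Hold:** about 3.4 s at the stop, at 11–14 N, with no further movement. The downward reading drifted to about -3 to -4 N during the hold, probably friction or a slight tilt of the tool, and went back to zero on release.
- **After release:** in the top view, the lever and the tray items show no pixel changes above noise from the first picture. The arm is clear of the trolley, contact force reads about 0 N, and the robot clock stood at about 11 s of the 38 s allowed.
- **Not confirmed:** the final side-view comparison with the first picture gave a large difference (18,858 pixels). I put that down to the arm being in that camera's view, but did not look at the picture, so only the top view confirms the final state.

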